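# Slide a brake block hanger into its closed rail until it latches

## Task

Pick up the block hanger by its blue tab, carry it to the open, yellow flared end of the closed slotted rail, enter its slug there brass nose first, and slide it in by feel, gently, until the hidden spring catch has snapped up behind the slug and holds it against the sprung buffer. The catch and buffer sit at an unknown depth; do not force the hanger against the rail or ram the buffer to its bottom. Let go of the hanger, leaving it latched and upright, and leave the other things on the bench where they are.

Things in the scene. Friction and masses are not known exactly. Their poses are not given: they have to be found in the camera images.
- hanger: Block hanger, 0.35 kg, upside-down U that will straddle the rail; stands on the bench. Origin: centre of its underside, between its two black iron blocks (44 x 14 x 30 mm at y -38 and +38 mm). +x: direction of travel, nose first (red marks on the tab are on the nose half); z up, y across. Yellow cross arm 36 mm along x, 90 mm along y, at z 78 to 86 mm.
- hanger_tab (a point): Centre of the hanger's blue grip tab, 106 mm above the hanger's origin. The tab is 30 mm along x, 18 mm along y and stands from z 86 to 126 mm; it is the hanger's top. Same axes as the hanger.
- hanger_slug (a point): Centre of the hanger's slug, 56 mm above the hanger's origin: 18 mm wide, 12 mm high, x -18 to +18 mm, square behind, its front 6 mm a brass wedge tapered above and below. A neck 20 mm long along x, 8 mm wide, joins it to the cross arm 16 mm above it. Same axes as the hanger.
- rail: Closed aluminium rail, slotted along its top, fixed on a narrow grey web; base plate 64 mm wide, 8 mm high. Origin: below the open mouth, on the centre line, at bench height. +x runs from the mouth into the rail, z up. 260 mm long, 30 mm wide, top at z 90 mm, red cap on the closed far end. Do not force hanger and rail together with more than 25 N.
- rail_mouth (a point): Middle of the rail's open mouth, 76.8 mm above the bench, axes as the rail. Inside: floor at z 70 mm, 20.4 mm wide, 13.6 mm high; slot 11 mm wide in the 6 mm thick top. Two yellow side plates flare outward in front of it, to x -22 mm. With the slug in the rail the hanger's origin lies 20 to 21.6 mm above the bench and the blocks hang free beside the rail.
- rail_cap (a point): Middle of the closed far end, rail x 260 mm. Inside the rail, at a depth not measurable from outside, sits a spring roller catch in the floor, at rail x 125 to 175 mm: 5.5 mm proud, pressed down by the nose with 5 to 12 N along the rail, from where the hanger's origin is 20 mm short of the roller. The free face of a sprung buffer lies 38 mm beyond the roller.
- buffer (a joint): How far the sprung buffer in the rail is pressed in, m: 0 free, 0.012 hard bottom (keep below 0.011). The slug meets it when the hanger's origin is 20 mm beyond the roller. Damped spring: pushes back with 0.5 N plus 1 N per mm. At about 0.004 (5 N) the roller springs up behind the slug; about 0.007 (8 N) makes sure. Latched and released it stays at about 0.004.
- shoe: Bystander: squat black cast iron shoe segment, an arc about 160 mm long along y, 60 mm along x, 34 mm high. Origin at its underside.
- feeler: Bystander: bright feeler block, 35 x 35 x 22 mm. Origin at the centre of its underside.
- tin: Bystander: blue enamel tin, 76 mm across, 70 mm high, open on top. Origin at the centre of its underside.
- wrench: Bystander: steel wrench, 170 mm long, lying along its x. Origin at its underside.
- pin1: Bystander: galvanized split pin, 64 mm long along its x, 6 mm high, lying flat. Origin at its underside.
- pin2: Bystander: galvanized split pin, 64 mm long along its x, 6 mm high, lying flat. Origin at its underside.
- pin3: Bystander: galvanized split pin, 64 mm long along its x, 6 mm high, lying flat. Origin at its underside.
Things that resemble listed ones, but are neither listed nor needed, are in the scene too. What is shaped like the hanger but orange is not meant.

How it is judged:
By the outcome, as a careful person would: the job done as asked, in the order asked, and still so for the second after the job is handed in, with the robot touching nothing.
It also fails if it takes over 72 s, if anything falls off the work surface, if the arm or the gripper's body presses on something with over 40 N, if the wrist force passes 120 N, or if a joint passes its speed limit or range.

## Robot

A 6-joint arm with a two-finger parallel gripper is mounted at the origin on the work surface. World frame = base frame: x ahead of the robot, y to its left, z up, the work surface at z = 0. Lengths are in m, angles in rad, forces in N, time in s.
With the tool pointing down it reaches from about 0.35 to 0.775 m from the base axis. Payload 5.5 kg.
Tool frame: the origin (TCP) lies at the very end of the fingers, on their centre line; the grasp point (between the pads) lies 19 mm behind it; z points along the fingers, y is the line along which they close (so a half turn about z gives the same grasp; the last joint's range is limited). The gripper opens to 85 mm and grips with 20 to 120 N. Pads are 22 mm wide; open, the fingers measure 114 mm over their backs; the gripper's body (76 mm by 85 mm) begins 54 mm behind the grasp point. The pads swing forward as they close: fully open they stand 13 mm farther back than shut.
Start: joints at [1.055, 0.313, 0.046, 1.304, 0, 1.431], TCP at [0.211, 0.535, 0.231] pointing down, gripper open.
Joint ranges: [-2.76, 2.76], [-0.86, 1.69], [-1.03, 1.26], [-2.2, 2.34], [-1.47, 1.5], [-3.14, 3.14]. Speed limits (rad/s): [2.57, 2.57, 3.14, 3.14, 3.14, 3.14].

## Interface

Orientations are given as [roll, pitch, yaw] about the fixed x, y, z axes, in that order (R = Rz(yaw) Ry(pitch) Rx(roll)).
In Python, from station import movep, line_to, goto_joints, command_gripper, dwell, solve_ik, snapshot, camera_params, IKError, hand_in, current_time_s, current_qpos, current_qvel, current_tau, current_eef_pos, current_orientation, current_wrist_force, current_torque, current_opening, current_grip_force gives the robot as it stands. Calls block until the motion is done:
- movep(position, orientation): joint-space move of the TCP to a pose.
- line_to(position, frame=None, velocity=0.15, threshold=None): straight line of the TCP; frame=None keeps the orientation; velocity is the mean speed in m/s. With threshold (N) it stops when the force on the tool has changed by that much, and returns True; else False.
- goto_joints(angles): joint-space move.
- command_gripper(opening, newtons=None): finger opening in m; newtons is the grip in N (None keeps the last); returns when the fingers have stopped.
- dwell(seconds).
- solve_ik(position, orientation): joint angles nearest the present ones, or None.
- snapshot(name): name is "side" or "top"; returns the picture (384x512x3 uint8, red, green, blue); there is no depth.
- camera_params(name): a dict with "K" (3x3 intrinsics, pixels), "R" (3x3) and "t" (3): a world point X has camera coordinates R X + t. Camera axes: x right, y down, z forward; pixel columns grow to the right and rows downward; lengths in m; the calibration is good to about 2 mm. A picture is of the moment at which its call begins. camera_params takes no time and is no camera call.
A pose or a line that the arm cannot do raises IKError and nothing moves.
- hand_in(): hands the job in; it is judged then, once.
Readings, each from a call of its own:
- current_time_s(): time.
- current_qpos(): joint angles.
- current_qvel(): joint speeds.
- current_tau(): joint torques, N m.
- current_eef_pos(): TCP position.
- current_orientation(): TCP orientation.
- current_wrist_force(): force on the tool from outside, world axes, zero at the start.
- current_torque(): the same for the moment, N m.
- current_opening(): finger opening in m.
- current_grip_force(): force on a finger pad.
Only numpy, scipy, OpenCV 4.12 (cv2) and the standard library are available. Lean on these libraries where they do the work, as an engineer would, in place of code of your own. Each camera call takes 0.05 s, during which the arm holds its last target. There are 200 camera calls.

## Working session

There is one attempt and no reset: what is moved stays moved. The work goes in short steps, each a Python script; the robot and the scene stay as the last script left them, time stands still between calls to the robot, and variables do not carry over. Pictures are saved under pics/ and viewed, at most 10 in all, crops included, and the job is handed in when it is done.

```bash
mkdir -p pics; ls; python3 - <<'E'
from station import *
import cv2,numpy as np
for n in("side","top"):
    im=snapshot(n); cv2.imwrite(f"pics/{n}0.png",cv2.resize(im[:,:,::-1],(800,600),interpolation=cv2.INTER_CUBIC)); cv2.imwrite(f"raw_{n}0.png",im[:,:,::-1])
    p=camera_params(n); print(n,p["K"].round(1).tolist(),"cam pos",(-p["R"].T@p["t"]).round(3),"\n",p["R"].round(3))
print(current_time_s(),current_orientation())
E
```

```text
pics
side [[365.8, 0.0, 252.5], [0.0, 365.8, 186.9], [0.0, 0.0, 1.0]] cam pos [-0.006 -0.713  0.842] 
 [[ 0.753 -0.658  0.014]
 [-0.442 -0.521 -0.73 ]
 [ 0.488  0.543 -0.683]]
top [[410.5, 0.0, 258.0], [0.0, 410.5, 186.9], [0.0, 0.0, 1.0]] cam pos [ 0.382 -0.092  1.112] 
 [[ 0.02  -1.     0.013]
 [-0.985 -0.022 -0.171]
 [ 0.171 -0.009 -0.985]]
0.1 [-3.14000264e+00 -2.21849062e-04  2.76579019e+00]
```

View pics/top0.png

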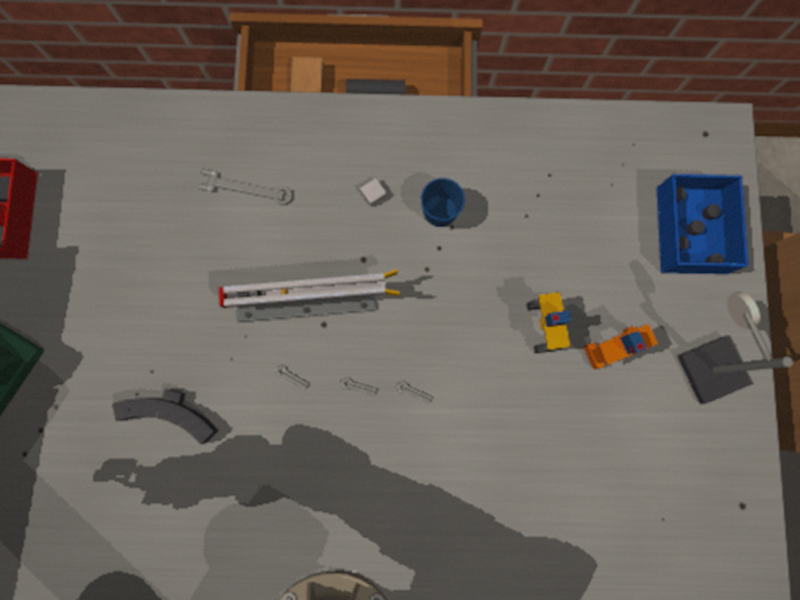

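View pics/side0.png

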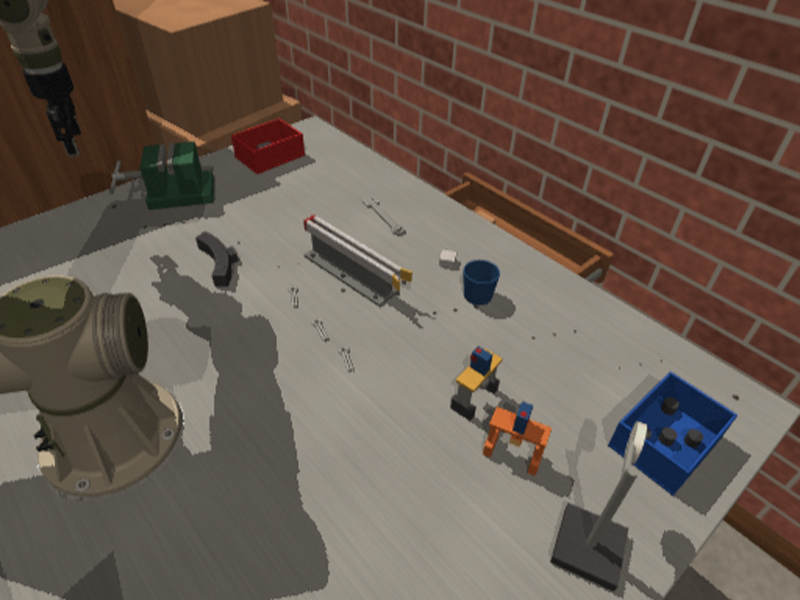

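Both views show the yellow hanger at about (555,320) in the top view and (480,370) in the side view. The orange decoy is to its right. The rail runs from its mouth at (390,283) to the red cap at (222,297) in the top view. I'll segment these next.

```bash
cat > h.py <<'E'
import cv2,numpy as np
from station import *
def ray(n,uv,z):
    p=camera_params(n);R,t=np.array(p["R"]),np.array(p["t"]);c=-R.T@t
    d=(R.T@np.linalg.inv(p["K"])@np.c_[np.atleast_2d(uv),np.ones(len(np.atleast_2d(uv)))].T).T
    return c+d*((z-c[2])/d[:,2])[:,None]
def proj(n,X):
    p=camera_params(n);v=p["K"]@(np.array(p["R"])@X+np.array(p["t"]));return v[:2]/v[2]
def two(uvs,uvt):
    A=[];b=[]
    for n,uv in(("side",uvs),("top",uvt)):
        p=camera_params(n);R,t=np.array(p["R"]),np.array(p["t"]);c=-R.T@t
        d=R.T@np.linalg.inv(p["K"])@np.r_[uv,1];d/=np.linalg.norm(d);P=np.eye(3)-np.outer(d,d);A.append(P);b.append(P@c)
    X=np.linalg.lstsq(np.vstack(A),np.hstack(b),rcond=None)[0];return X
def blobs(im,lo,hi,box,amin=4):
    hsv=cv2.cvtColor(im,cv2.COLOR_BGR2HSV);m=cv2.inRange(hsv,lo,hi)
    k=np.zeros_like(m);x0,y0,x1,y1=box;k[y0:y1,x0:x1]=m[y0:y1,x0:x1]
    n,l,s,c=cv2.connectedComponentsWithStats(k)
    return [(c[i].round(1),s[i,4],s[i,:4],(l==i)) for i in range(1,n) if s[i,4]>=amin]
E
python3 - <<'E'
from h import *
t=cv2.imread("raw_top0.png");s=cv2.imread("raw_side0.png")
def show(nm,n,im,lo,hi,box,z):
    for c,a,bb,m in blobs(im,lo,hi,box):
        pts=np.argwhere(m)[:,::-1].astype(np.float32); r=cv2.minAreaRect(pts)
        print(nm,n,c,a,bb,"box",np.array(cv2.boxPoints(r)).round(1).tolist(),"w",ray(n,c,z).round(4)[0])
Y=((22,130,90),(34,255,255));B=((100,100,40),(125,255,255));R1=((0,150,90),(7,255,255));R2=((170,120,90),(180,255,255))
show("yel","top",t,*Y,(335,180,370,230),.086);show("blue","top",t,*B,(335,180,372,230),.126);show("red","top",t,*R1,(335,180,370,230),.126)
show("red2","top",t,*R2,(335,180,370,230),.126)
show("flare","top",t,*Y,(240,165,262,195),.09);show("cap","top",t,*R1,(135,175,155,205),.09)
show("yel","side",s,*Y,(285,215,325,260),.086);show("blue","side",s,*B,(290,215,325,245),.126);show("red","side",s,*R1,(290,215,325,245),.126)
show("flare","side",s,*Y,(240,165,270,190),.09);show("cap","side",s,*R1,(190,130,205,150),.09)
a=cv2.resize(t[180:230,330:380],(400,400),interpolation=cv2.INTER_CUBIC);b=cv2.resize(s[215:265,280:330],(400,400),interpolation=cv2.INTER_CUBIC)
c=cv2.resize(t[165:215,135:265],(800,308),interpolation=cv2.INTER_CUBIC)
d=cv2.imwrite("pics/crop1.png",np.vstack([np.hstack([a,b])[:290],c]))
E
```

```text
yel top [346.1 190.8] 13 [345 189   4   5] box [[345.0, 189.0], [348.0, 189.0], [348.0, 193.0], [345.0, 193.0]] w [ 0.5556 -0.3263  0.086 ]
yel top [353.5 188. ] 4 [352 188   4   1] box [[355.0, 188.0], [355.0, 188.0], [352.0, 188.0], [352.0, 188.0]] w [ 0.5632 -0.3453  0.086 ]
yel top [357.1 193.1] 28 [355 189   5   9] box [[355.0, 189.0], [359.0, 189.0], [359.0, 197.0], [355.0, 197.0]] w [ 0.5503 -0.3542  0.086 ]
yel top [355.8 215.6] 184 [348 208  16  16] box [[348.0, 208.0], [363.0, 208.0], [363.0, 223.0], [348.0, 223.0]] w [ 0.4929 -0.3497  0.086 ]
blue top [358.  203.2] 80 [349 199  16   9] box [[348.70001220703125, 201.5], [363.70001220703125, 198.5], [365.1000061035156, 205.60000610351562], [350.1000061035156, 208.60000610351562]] w [ 0.5189 -0.3457  0.126 ]
red top [355.2 203. ] 4 [355 202   2   3] box [[354.0, 203.0], [355.0, 202.0], [356.0, 203.0], [355.0, 204.0]] w [ 0.5192 -0.3388  0.126 ]
flare top [251.6 173.6] 5 [250 173   4   2] box [[250.0, 174.0], [252.8000030517578, 172.60000610351562], [253.1999969482422, 173.39999389648438], [250.39999389648438, 174.8000030517578]] w [ 0.5939 -0.0853  0.09  ]
flare top [252.1 186.9] 7 [250 186   5   3] box [[249.8000030517578, 186.60000610351562], [250.10000610351562, 185.6999969482422], [254.3000030517578, 187.10000610351562], [254.0, 188.0]] w [ 0.5596 -0.0873  0.09  ]
cap top [141.3 189.2] 32 [140 184   4  12] box [[140.0, 184.0], [143.0, 184.0], [143.0, 195.0], [140.0, 195.0]] w [0.5475 0.1912 0.09  ]
blue side [308.3 231.3] 126 [302 224  13  16] box [[300.5, 237.3000030517578], [303.3999938964844, 222.89999389648438], [314.6000061035156, 225.10000610351562], [311.70001220703125, 239.5]] w [ 0.5045 -0.3604  0.126 ]
cap side [198.8 138.8] 5 [198 138   3   3] box [[197.5, 139.5], [199.5, 137.5], [200.0, 138.0], [198.0, 140.0]] w [0.5496 0.1901 0.09  ]
```

View pics/crop1.png

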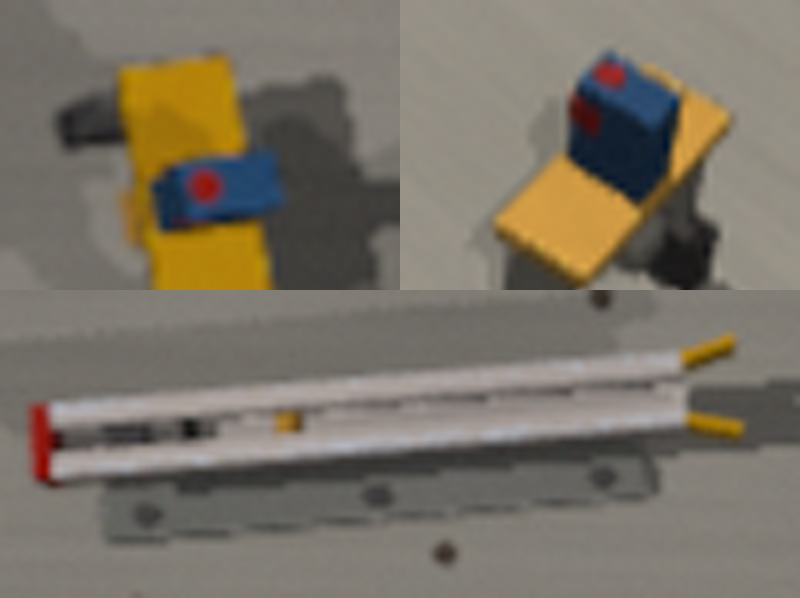

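The crops show the red tab marks and brass nose on the left (+y) side of the hanger, so the nose already points roughly along the rail. The mouth is on the right. Next I'll fit the edges to sub-pixel accuracy.

```bash
python3 - <<'E'
from h import *
t=cv2.imread("raw_top0.png");s=cv2.imread("raw_side0.png")
g=cv2.cvtColor(t,cv2.COLOR_BGR2GRAY).astype(float)
# rail far top edge & near edge in top view
E=[];N=[]
for u in range(148,242,2):
    v0=round(184-(u-143)*8.5/103); col=g[:,u]
    d=np.diff(col)[v0-5:v0+4];w=np.clip(d,0,None)**2;E.append((u,v0-5+.5+(w*np.arange(len(d))).sum()/w.sum()))
E=np.array(E);pf=np.polyfit(E[:,0],E[:,1],1);print("far edge",pf,np.std(E[:,1]-np.polyval(pf,E[:,0])))
W=ray("top",np.c_[[145,245],np.polyval(pf,[145,245])],.09);print("far edge world",W.round(4))
d=W[0]-W[1];d/=np.linalg.norm(d);print("rail yaw",np.arctan2(d[1],d[0]),"centre line",(W+.015*np.array([d[1]*-1,d[0],0])).round(4))
# mouth end: row profile
for v in(177,185): print("row",v,g[v,240:258].astype(int))
for v in(186,190): print("row",v,t[v,136:148].tolist())
print("rough slot profile cols 230,236,242:",[g[170:194,u].astype(int).tolist() for u in(230,236,242)])
def L(nm,n,im,lo,hi,box,z,k=0):
    hsv=cv2.cvtColor(im,cv2.COLOR_BGR2HSV);m=cv2.inRange(hsv,lo,hi);q=np.zeros_like(m);x0,y0,x1,y1=box;q[y0:y1,x0:x1]=m[y0:y1,x0:x1]
    if k:q=cv2.morphologyEx(q,cv2.MORPH_OPEN,np.ones((k,k)))
    p=np.argwhere(q)[:,::-1].astype(np.float32)
    r=cv2.minAreaRect(p);b=ray(n,cv2.boxPoints(r),z)
    print(nm,n,len(p),r,"w",b[:,:2].round(4).tolist(),"c",b.mean(0).round(4),"sides",np.linalg.norm(b[1]-b[0]).round(4),np.linalg.norm(b[2]-b[1]).round(4),"angs",np.arctan2(*(b[1]-b[0])[[1,0]]).round(3),np.arctan2(*(b[2]-b[1])[[1,0]]).round(3))
    return q
Y=((12,120,60),(36,255,255))
q=L("arm","top",t,*Y,(338,180,370,230),.086,4)
q2=L("arm","side",s,*Y,(280,215,330,255),.086,3)
L("tab","top",t,(100,90,30),(125,255,255),(335,180,372,212),.126)
for r in q[184:226,342:370]:print("".join(".#"[int(v>0)] for v in r))
for nm,im,bx in(("top",t,(240,165,262,195)),("side",s,(240,165,270,190)),("brass",t,(170,170,190,200))):
    for c,a,bb,m in blobs(im,(12,110,60),(36,255,255),bx): print("flare",nm,c,a,bb)
E
```

```text
far edge [-8.04113597e-02  1.94444134e+02] 0.39992080118432416
far edge world [[ 0.5641  0.1831  0.09  ]
 [ 0.5905 -0.0686  0.09  ]]
rail yaw 1.6753471702497384 centre line [[ 0.5492  0.1815  0.09  ]
 [ 0.5756 -0.0702  0.09  ]]
row 177 [161 162 162 164 164 140  93  71  89 102 113 123 128 127 128 127 126 126]
row 185 [170 166 169 170 172 169 147 123 118 112 107 101  92  88  83  78  78  77]
row 186 [[103, 108, 113], [104, 109, 113], [104, 109, 114], [86, 93, 123], [46, 51, 137], [13, 22, 144], [42, 48, 144], [114, 118, 150], [144, 148, 157], [144, 150, 158], [137, 142, 150], [134, 138, 147]]
row 190 [[120, 127, 131], [117, 124, 128], [118, 126, 130], [98, 105, 134], [51, 58, 141], [17, 23, 145], [17, 24, 134], [15, 18, 96], [22, 23, 58], [59, 61, 72], [75, 77, 82], [81, 83, 88]]
rough slot profile cols 230,236,242: [[110, 111, 110, 111, 110, 116, 144, 161, 160, 140, 111, 123, 138, 138, 149, 159, 159, 151, 110, 62, 54, 59, 61, 83], [117, 125, 126, 127, 128, 143, 159, 163, 158, 127, 93, 120, 137, 145, 153, 166, 165, 129, 81, 56, 58, 63, 87, 100], [125, 127, 127, 127, 130, 152, 168, 162, 
[... 1577 characters left out ...]
#......
........##############......
........##############......
........###############.....
........###############.....
........###############.....
........###############.....
........###############.....
........###############.....
........################....
.........###############....
.........###############....
.........###############....
.........###############....
.........#############......
.........#######............
............................
flare top [249.8 174.5] 29 [246 172   9   6]
flare top [251.  186.7] 31 [247 185   9   5]
flare side [259.3 175.4] 51 [256 171   8   9]
flare side [253.  180.7] 38 [251 176   5  11]
flare brass [181.5 186. ] 12 [180 185   4   3]
```

```bash
cat >> h.py <<'E'
RYAW=1.675
E
python3 - <<'E'
from h import *
m=ray("top",[246.2,180.5],.09)[0];c=ray("top",[139.2,188.9],.09)[0]
print("mouth",m.round(4),"cap",c.round(4),"len",np.linalg.norm(m-c).round(4),"yaw",np.arctan2(*(c-m)[[1,0]]))
print("catch-ish brass",np.linalg.norm(ray("top",[181.5,186],.075)[0]-m).round(3))
print("side check: mouth proj",proj("side",m),"flare mid",(np.array([259.3,175.4])+[253,180.7])/2)
# IK of plan
d=np.array([np.cos(RYAW),np.sin(RYAW),0])
for off in (0,np.pi):
    for p,y in(((.517,-.3495,.092),1.726),((*(m-.08*d)[:2],.115),RYAW),((*(m+.19*d)[:2],.115),RYAW)):
        q=solve_ik(p,[np.pi,0,y+off]);print(off,np.round(p,3),None if q is None else np.round(q,2))
E
```

```text
mouth [ 0.5757 -0.072   0.09  ] cap [0.5482 0.1965 0.09  ] len 0.27 yaw 1.6730232849072357
catch-ish brass 0.167
side check: mouth proj [254.10198651 173.28412181] flare mid [256.15 178.05]
0 [ 0.517 -0.35   0.092] [-0.72  0.48 -0.06  1.04  0.    0.69]
0 [ 0.584 -0.152  0.115] [-0.39  0.42 -0.08  1.06  0.    1.08]
0 [0.556 0.117 0.115] [ 0.07  0.36 -0.18  1.03  0.    1.53]
3.141592653589793 [ 0.517 -0.35   0.092] [-0.72  0.48 -0.06  1.04  0.   -2.45]
3.141592653589793 [ 0.584 -0.152  0.115] [-0.39  0.42 -0.08  1.06  0.   -2.06]
3.141592653589793 [0.556 0.117 0.115] [ 0.07  0.36 -0.18  1.03  0.   -1.61]
```

```bash
python3 - <<'E'
from h import *
o=[np.pi,0,1.726]
movep([.517,-.3495,.22],o);command_gripper(.05)
print("thr",line_to([.517,-.3495,.092],velocity=.08,threshold=6),current_eef_pos().round(4))
command_gripper(.0,80);print("open",current_opening(),current_grip_force(),current_wrist_force().round(2))
f0=current_wrist_force()
line_to([.517,-.3495,.125],velocity=.05);dwell(.3)
print("open",current_opening(),(current_wrist_force()-f0).round(2),current_torque().round(3),current_eef_pos().round(4),current_time_s())
for n in("side","top"):cv2.imwrite(f"raw_{n}1.png",snapshot(n)[:,:,::-1])
a=cv2.imread("raw_top1.png")[170:240,320:390];b=cv2.imread("raw_side1.png")[195:265,270:340]
cv2.imwrite("pics/lift.png",np.hstack([cv2.resize(x,(400,400),interpolation=cv2.INTER_CUBIC) for x in(a,b)]))
E
```

```text
thr False [ 0.5173 -0.3498  0.0926]
open 0.016989256971792193 79.86979365348816 [0.78 0.57 0.16]
open 0.01718132778265709 [ 0.17 -0.42 -3.78] [ 0.011 -0.026  0.038] [ 0.5169 -0.3494  0.1247] 7.0583
```

View pics/lift.png

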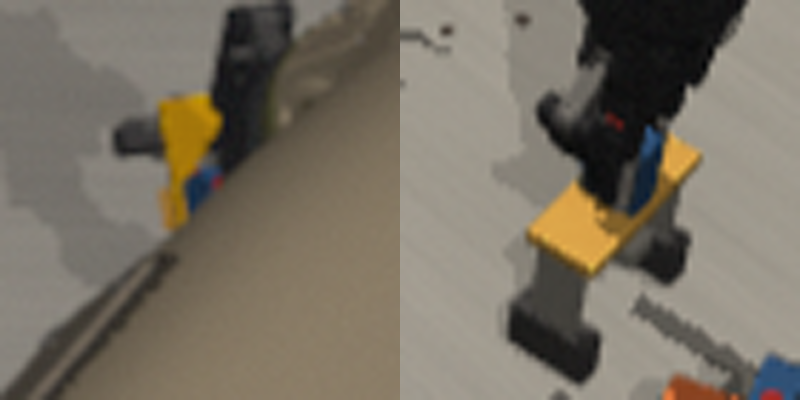

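The side view shows the hanger held upright by its tab and lifted clear of the bench. I'll carry it to stage in front of the mouth.

```bash
cat >> h.py <<'E'
RYAW=1.674
M=np.array([.5757,-.072,0]);D=np.array([np.cos(RYAW),np.sin(RYAW),0]);LY=np.array([-D[1],D[0],0])
def at(x,y=0,z=.1135): return M+D*x+LY*y+np.array([0,0,z])
E
python3 - <<'E'
from h import *
line_to([.517,-.3495,.17],velocity=.12)
o=[np.pi,0,RYAW]
movep(at(-.075,0,.17),o);line_to(at(-.065,0,.1135),velocity=.06);dwell(.3)
print(current_eef_pos().round(4),at(-.065).round(4),current_orientation().round(4),current_opening(),current_wrist_force().round(2),current_time_s())
for n in("side","top"):cv2.imwrite(f"raw_{n}2.png",snapshot(n)[:,:,::-1])
a=cv2.imread("raw_top2.png")[155:215,220:300];b=cv2.imread("raw_side2.png")[140:220,225:305]
cv2.imwrite("pics/stage.png",np.hstack([cv2.resize(a,(400,300),interpolation=cv2.INTER_CUBIC),cv2.resize(b[:60],(400,300),interpolation=cv2.INTER_CUBIC)]))
cv2.imwrite("pics/stage.png",cv2.resize(b,(600,600),interpolation=cv2.INTER_CUBIC))
E
```

```text
[ 0.5825 -0.1368  0.1138] [ 0.5824 -0.1367  0.1135] [3.1412e+00 3.0000e-04 1.6739e+00] 0.01701313333286319 [-1.47 -0.54 -2.95] 9.95
```

View pics/stage.png

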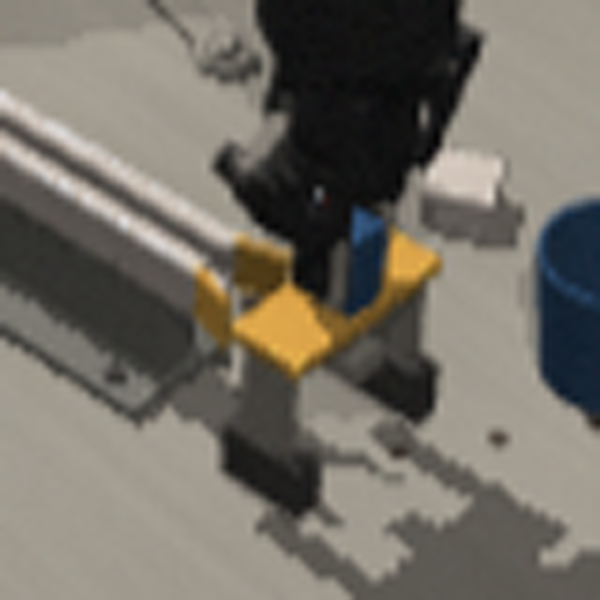

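The side view shows the hanger upright in front of the flares. The arm corners are at crop (232,328), (297,370) and (440,262), and the near rail mouth corner is at about (197,267). I'll check the lateral alignment in this same view.

```bash
python3 - <<'E'
from h import *
f=lambda u,v:[225+(u+.5)/7.5-.5,140+(v+.5)/7.5-.5]
def rel(p): p=p-M; return (p@D*1e3).round(1),(p@LY*1e3).round(1)
for nm,uv,z in(("arm +x+y",(232,328),.1073),("arm -x+y",(297,367),.1073),("arm -x-y",(440,262),.1073),("rail mouth +y edge",(197,267),.09),("rail far edge mouth -y",(240,237),.09),("cap-ish +y edge far",(0,130),.09),("-y edge",(0,88),.09)):
    print(nm,rel(ray("side",f(*uv),z)[0]))
E
```

```text
arm +x+y (np.float64(-47.1), np.float64(45.2))
arm -x+y (np.float64(-80.6), np.float64(44.3))
arm -x-y (np.float64(-81.3), np.float64(-42.7))
rail mouth +y edge (np.float64(1.3), np.float64(13.6))
rail far edge mouth -y (np.float64(1.3), np.float64(-12.9))
cap-ish +y edge far (np.float64(125.8), np.float64(7.0))
-y edge (np.float64(147.5), np.float64(-13.9))
```

```bash
python3 - <<'E'
from h import *
def st():
    p=current_eef_pos();F=current_wrist_force();return "x %.1f y %.1f z %.1f | F along %.1f lat %.1f z %.1f | T %s op %.4f t %.1f"%((p-M)@D*1e3,(p-M)@LY*1e3,p[2]*1e3,F@D,F@LY,F[2],current_torque().round(2),current_opening(),current_time_s())
line_to(at(-.055,0,.1129),velocity=.03);dwell(.2);print(st())
for x in(-.03,-.015,0,.015,.03,.05):
    h=line_to(at(x,0,.1129),velocity=.03,threshold=6);print(h,st())
    if h:break
E
```

```text
x -55.1 y -0.0 z 112.9 | F along 0.2 lat -0.0 z -3.9 | T [-0.01 -0.05 -0.  ] op 0.0168 t 10.7
False x -30.1 y -0.1 z 112.9 | F along 0.7 lat -0.2 z -3.3 | T [-0.03  0.02 -0.03] op 0.0172 t 11.7
False x -14.9 y -0.1 z 113.0 | F along -0.4 lat 0.5 z -2.3 | T [-0.02 -0.04 -0.04] op 0.0172 t 12.4
False x 0.1 y -0.0 z 112.9 | F along -0.4 lat -0.5 z -3.6 | T [-0.02  0.02 -0.01] op 0.0172 t 13.0
False x 15.2 y 0.0 z 112.9 | F along -0.2 lat -0.1 z -2.2 | T [ 0.02  0.06 -0.01] op 0.0168 t 13.7
False x 30.2 y 0.0 z 112.9 | F along 0.0 lat 0.4 z -3.6 | T [ 0.11  0.11 -0.  ] op 0.0173 t 14.3
False x 50.3 y 0.1 z 112.8 | F along 0.8 lat 0.3 z -3.1 | T [ 0.08  0.22 -0.02] op 0.0173 t 15.1
```

```bash
cat >> h.py <<'E'
def fal(): return float(np.mean([current_wrist_force()@D for _ in range(1)]))
def st():
    p=current_eef_pos();F=current_wrist_force();return "x %.1f y %.1f z %.1f | F along %.1f lat %.1f z %.1f | T %s op %.4f t %.1f"%((p-M)@D*1e3,(p-M)@LY*1e3,p[2]*1e3,F@D,F@LY,F[2],current_torque().round(2),current_opening(),current_time_s())
E
python3 - <<'E'
from h import *
for x in np.r_[70,85,100,np.arange(103,156,3)]/1e3:
    h=line_to(at(x,0,.1129),velocity=.03,threshold=9);print(h,st())
    F=current_wrist_force()@D
    if h or F<-4:break
E
```

```text
False x 70.5 y 0.1 z 112.9 | F along 1.8 lat 2.3 z -2.9 | T [0.24 0.45 0.06] op 0.0170 t 15.9
False x 85.6 y 0.2 z 112.8 | F along 1.2 lat 1.4 z -2.9 | T [0.21 0.68 0.03] op 0.0171 t 16.6
False x 100.6 y 0.2 z 112.8 | F along 0.5 lat 2.9 z -3.3 | T [0.13 0.86 0.01] op 0.0169 t 17.2
False x 103.2 y 0.2 z 112.8 | F along -0.4 lat 4.4 z -3.4 | T [-0.28  0.93  0.06] op 0.0171 t 17.5
False x 106.1 y 0.2 z 112.8 | F along -1.5 lat 4.6 z -3.9 | T [-0.36  0.97  0.06] op 0.0168 t 17.8
False x 109.0 y 0.2 z 112.8 | F along -1.4 lat 3.9 z -3.7 | T [-0.39  1.02  0.05] op 0.0171 t 18.0
False x 112.0 y 0.2 z 112.8 | F along -2.0 lat 3.3 z -2.6 | T [-0.45  1.04  0.04] op 0.0169 t 18.2
False x 115.0 y 0.2 z 112.8 | F along -1.9 lat 4.0 z -3.5 | T [-0.47  1.19 -0.04] op 0.0171 t 18.5
False x 118.0 y 0.2 z 112.8 | F along -2.3 lat 4.0 z -3.8 | T [-0.52  1.16  0.02] op 0.0170 t 18.8
False x 121.0 y 0.2 z 112.8 | F along -1.5 lat 5.0 z -3.8 | T [-0.54  1.14  0.01] op 0.0167 t 19.0
False x 124.0 y 0.2 z 112.8 | F along -1.5 lat 4.8 z -2.8 | T [-0.5   1.12  0.07] op 0.0173 t 19.2
False x 127.0 y 0.2 z 112.8 | F along -1.9 lat 3.9 z -3.5 | T [-0.57  1.18  0.03] op 0.0168 t 19.5
False x 130.0 y 0.2 z 112.8 | F along -1.3 lat 5.1 z -2.9 | T [-0.61  1.2   0.01] op 0.0173 t 19.8
False x 133.0 y 0.2 z 112.8 | F along -2.1 lat 4.9 z -3.9 | T [-0.57  1.16  0.04] op 0.0168 t 20.0
False x 136.0 y 0.2 z 112.8 | F along -2.1 lat 5.3 z -3.4 | T [-0.54  1.17  0.07] op 0.0168 t 20.2
False x 139.0 y 0.3 z 112.8 | F along -1.4 lat 5.4 z -5.0 | T [-0.54  1.15  0.1 ] op 0.0165 t 20.5
False x 142.0 y 0.2 z 112.8 | F along -1.8 lat 4.9 z -3.6 | T [-0.59  1.15  0.02] op 0.0170 t 20.8
False x 145.0 y 0.3 z 112.8 | F along -1.4 lat 5.0 z -3.4 | T [-0.53  1.14  0.03] op 0.0167 t 21.0
False x 147.1 y 0.2 z 113.0 | F along -4.6 lat 6.1 z -2.3 | T [-1.3   1.18  0.07] op 0.0169 t 21.2
```

The force rises at x≈147, so the roller is at about 167 and the buffer should meet the slug at about 187. First I'll relieve the lateral rub, then push over the roller.

```bash
python3 - <<'E'
from h import *
for y in(.0005,.001,.0015):
    line_to(at(.147,y,.1129),velocity=.01);dwell(.1);F=current_wrist_force();print(y,st())
    if F@LY<1.5:break
for x in np.arange(149,180,2)/1e3:
    h=line_to(at(x,y,.1129),velocity=.02,threshold=12);print(h,st())
    F=current_wrist_force()@D
    if h or F<-14:break
E
```

```text
0.0005 x 146.7 y 0.3 z 113.2 | F along -2.8 lat 4.4 z -1.6 | T [-0.74  1.15  0.07] op 0.0171 t 21.6
0.001 x 146.6 y 0.4 z 113.3 | F along -4.5 lat 3.8 z -1.3 | T [-0.97  0.66  0.04] op 0.0171 t 22.0
0.0015 x 146.7 y 0.5 z 113.3 | F along -4.3 lat 1.3 z -1.7 | T [-1.05 -0.05 -0.  ] op 0.0172 t 22.3
False x 148.4 y 0.5 z 113.3 | F along -6.0 lat -0.3 z -1.2 | T [-1.41 -0.16 -0.04] op 0.0172 t 22.6
False x 151.1 y 0.6 z 113.3 | F along -3.3 lat -1.0 z -0.9 | T [-0.74 -0.25 -0.04] op 0.0169 t 22.8
False x 153.7 y 0.7 z 113.3 | F along -1.1 lat -2.6 z -1.5 | T [-0.14 -0.54 -0.06] op 0.0171 t 23.1
False x 155.6 y 0.7 z 113.3 | F along -0.6 lat -4.7 z -0.8 | T [ 0.19 -0.82 -0.07] op 0.0169 t 23.3
False x 157.4 y 1.0 z 113.2 | F along -0.5 lat -2.9 z 2.5 | T [ 0.22 -0.79 -0.03] op 0.0169 t 23.6
False x 159.3 y 1.3 z 113.1 | F along 1.1 lat -4.1 z 1.0 | T [ 0.21 -0.8  -0.02] op 0.0172 t 23.8
False x 161.2 y 1.5 z 112.9 | F along 1.4 lat -3.5 z 1.9 | T [ 0.17 -0.74  0.03] op 0.0169 t 24.1
False x 163.2 y 1.6 z 112.9 | F along 0.4 lat -3.0 z 3.4 | T [ 0.17 -0.71 -0.02] op 0.0171 t 24.3
False x 165.2 y 1.6 z 112.9 | F along -0.1 lat -2.1 z 1.4 | T [ 0.17 -0.62 -0.01] op 0.0172 t 24.6
False x 167.2 y 1.6 z 112.9 | F along -0.1 lat -1.6 z 2.5 | T [ 0.13 -0.66 -0.  ] op 0.0170 t 24.8
False x 169.2 y 1.6 z 112.9 | F along 1.2 lat -2.9 z 2.2 | T [ 0.09 -0.58 -0.  ] op 0.0170 t 25.1
False x 171.2 y 1.6 z 112.9 | F along -0.2 lat -1.2 z 1.9 | T [ 0.12 -0.5  -0.01] op 0.0168 t 25.3
False x 173.2 y 1.6 z 112.9 | F along 0.4 lat -1.4 z 1.3 | T [ 0.07 -0.47  0.03] op 0.0170 t 25.6
False x 175.2 y 1.6 z 112.9 | F along 0.2 lat -1.0 z 2.4 | T [ 0.03 -0.39  0.02] op 0.0172 t 25.8
False x 177.2 y 1.7 z 112.8 | F along -0.2 lat -2.1 z 1.1 | T [ 0.03 -0.33 -0.02] op 0.0170 t 26.1
False x 179.2 y 1.7 z 112.8 | F along 0.3 lat -1.8 z 1.7 | T [ 0.03 -0.32 -0.01] op 0.0166 t 26.3
```

```bash
python3 - <<'E'
from h import *
for x in np.arange(181,196.1,1)/1e3:
    h=line_to(at(x,.0012,.1129),velocity=.015,threshold=12);dwell(.1);print(h,st())
    F=np.mean([(dwell(.02),current_wrist_force()@D)[1] for _ in range(4)])
    if h or F<-7.5:print("stop",F);break
E
```

```text
False x 181.2 y 1.6 z 112.8 | F along -0.1 lat 1.0 z 2.6 | T [ 0.02  0.04 -0.04] op 0.0170 t 26.7
False x 182.1 y 1.5 z 112.8 | F along -0.4 lat 1.7 z 2.0 | T [-0.06  0.26 -0.06] op 0.0168 t 27.1
False x 183.3 y 1.5 z 112.8 | F along 1.7 lat 1.6 z 1.6 | T [ 0.17  0.4  -0.04] op 0.0170 t 27.5
False x 184.3 y 1.4 z 112.8 | F along 2.5 lat 1.7 z 1.5 | T [ 0.41  0.55 -0.02] op 0.0172 t 27.9
False x 185.0 y 1.4 z 112.8 | F along 2.2 lat 3.3 z 2.0 | T [ 0.22  0.62 -0.07] op 0.0167 t 28.4
False x 186.1 y 1.3 z 112.8 | F along 2.3 lat 2.5 z 0.5 | T [0.29 0.59 0.07] op 0.0166 t 28.8
False x 187.5 y 1.3 z 112.7 | F along 3.9 lat 2.8 z -0.3 | T [0.83 0.64 0.02] op 0.0167 t 29.2
False x 187.8 y 1.3 z 112.8 | F along 1.1 lat 2.2 z -1.3 | T [0.31 0.65 0.02] op 0.0168 t 29.6
False x 188.3 y 1.3 z 112.8 | F along -2.2 lat 2.0 z -2.6 | T [-0.82  0.57  0.07] op 0.0169 t 30.0
False x 189.2 y 1.3 z 112.8 | F along -4.2 lat 2.7 z -3.2 | T [-1.27  0.46 -0.  ] op 0.0171 t 30.4
False x 190.0 y 1.2 z 112.8 | F along -5.4 lat 3.5 z -2.1 | T [-1.44  0.52  0.03] op 0.0166 t 30.9
False x 190.7 y 1.3 z 112.8 | F along -5.5 lat 2.4 z -1.9 | T [-1.55  0.5   0.07] op 0.0166 t 31.3
False x 191.5 y 1.2 z 112.9 | F along -6.9 lat 2.3 z -1.9 | T [-1.72  0.48  0.04] op 0.0168 t 31.7
False x 192.2 y 1.3 z 112.9 | F along -8.2 lat 2.9 z -2.4 | T [-1.85  0.47  0.06] op 0.0168 t 32.1
stop -7.521075146061398
```

```bash
python3 - <<'E'
from h import *
def F(): return np.mean([(dwell(.02),current_wrist_force()@D)[1] for _ in range(5)])
for x in(.1945,.1955):
    line_to(at(x,.0012,.1129),velocity=.01,threshold=8);dwell(.15);f=F();print(round(f,1),st())
    if f<-8.7:break
for x in np.arange(193,180,-1)/1e3:
    line_to(at(x,.0012,.1129),velocity=.015,threshold=8);dwell(.1);f=F();print(round(f,1),st())
    if f>5:break
E
```

```text
-7.9 x 192.6 y 1.3 z 112.9 | F along -8.3 lat 3.1 z -1.9 | T [-1.97  0.54  0.01] op 0.0168 t 32.7
-8.6 x 193.4 y 1.3 z 112.9 | F along -8.2 lat 3.3 z -2.6 | T [-2.13  0.5   0.04] op 0.0172 t 33.1
-6.9 x 191.4 y 1.2 z 112.9 | F along -7.0 lat 2.4 z -2.4 | T [-1.7   0.53  0.06] op 0.0169 t 33.6
-6.3 x 190.7 y 1.2 z 112.8 | F along -6.0 lat 2.5 z -1.8 | T [-1.53  0.54  0.04] op 0.0167 t 34.1
-5.4 x 189.9 y 1.3 z 112.8 | F along -4.8 lat 3.2 z -1.4 | T [-1.37  0.53  0.05] op 0.0170 t 34.5
-4.6 x 189.1 y 1.2 z 112.8 | F along -3.7 lat 1.8 z -2.6 | T [-1.23  0.41  0.05] op 0.0170 t 34.9
-4.4 x 188.8 y 1.2 z 112.8 | F along -4.7 lat 1.2 z -4.3 | T [-1.12  0.34 -0.01] op 0.0171 t 35.4
-2.7 x 188.2 y 1.2 z 112.9 | F along -2.8 lat 2.6 z -3.4 | T [-0.68  0.29  0.02] op 0.0173 t 35.8
2.2 x 187.6 y 1.2 z 112.9 | F along 2.7 lat 0.8 z -3.6 | T [0.37 0.39 0.04] op 0.0169 t 36.2
5.0 x 187.3 y 1.1 z 113.1 | F along 5.8 lat 1.6 z -3.5 | T [ 1.17  0.5  -0.  ] op 0.0168 t 36.7
3.0 x 185.2 y 1.0 z 113.3 | F along 1.9 lat 1.6 z 0.3 | T [ 0.67  0.6  -0.01] op 0.0170 t 37.1
0.7 x 183.5 y 1.0 z 113.1 | F along 1.3 lat 1.4 z 1.9 | T [ 0.09  0.46 -0.02] op 0.0173 t 37.5
-0.1 x 182.8 y 1.0 z 113.0 | F along -1.1 lat 1.4 z 2.0 | T [-0.04  0.33 -0.05] op 0.0169 t 38.0
0.1 x 181.9 y 1.0 z 113.0 | F along 0.9 lat 1.0 z 1.8 | T [-0.13  0.18 -0.02] op 0.0170 t 38.4
-0.1 x 180.9 y 1.0 z 113.0 | F along -1.2 lat 0.6 z 1.6 | T [-0.08  0.11  0.  ] op 0.0168 t 38.8
```

The Fz signature flipped at 188 (+2 to -3), which means it had latched. My pull test was too strong and dragged the slug back over the roller. I'll press in again and ease off to near zero force, with no pull this time.

```bash
python3 - <<'E'
from h import *
def F(): return np.mean([(dwell(.02),current_wrist_force()@D)[1] for _ in range(5)])
for x in np.array([184,187,189,191,193,194.5,195.5,196])/1e3:
    line_to(at(x,.0012,.1129),velocity=.02,threshold=9);dwell(.12);f=F();print(round(f,1),st())
    if f<-8.3:break
p=(current_eef_pos()-M)@D
for x in np.arange(p-.002,p-.009,-.001):
    line_to(at(x,.0012,.1129),velocity=.015,threshold=8);dwell(.1);f=F();print(round(f,1),st())
    if f>-3.2:break
for n in("side","top"):cv2.imwrite(f"raw_{n}3.png",snapshot(n)[:,:,::-1])
E
```

```text
2.7 x 184.4 y 1.1 z 112.9 | F along 3.0 lat 0.3 z 1.8 | T [0.51 0.   0.01] op 0.0170 t 39.3
4.0 x 187.5 y 1.1 z 112.8 | F along 4.5 lat -0.6 z 0.4 | T [ 0.96 -0.1  -0.01] op 0.0169 t 39.8
-2.7 x 188.3 y 1.2 z 112.8 | F along -3.2 lat -1.1 z -0.9 | T [-0.7  -0.34  0.01] op 0.0170 t 40.3
-5.1 x 189.8 y 1.2 z 112.8 | F along -5.3 lat -0.5 z -0.8 | T [-1.2  -0.39  0.04] op 0.0174 t 40.7
-6.5 x 191.3 y 1.2 z 112.8 | F along -6.8 lat -1.5 z -1.0 | T [-1.56 -0.36 -0.02] op 0.0169 t 41.2
-7.5 x 192.5 y 1.2 z 112.9 | F along -7.0 lat -0.8 z -1.5 | T [-1.78 -0.39 -0.02] op 0.0172 t 41.6
-8.4 x 193.2 y 1.2 z 112.9 | F along -8.1 lat -0.1 z -0.1 | T [-1.99 -0.4  -0.  ] op 0.0170 t 42.1
-5.5 x 190.0 y 1.2 z 112.8 | F along -6.6 lat -1.1 z -1.4 | T [-1.25 -0.4   0.06] op 0.0172 t 42.7
-5.0 x 189.4 y 1.2 z 112.8 | F along -5.5 lat -0.3 z -1.7 | T [-1.11 -0.38 -0.01] op 0.0177 t 43.1
-4.8 x 189.1 y 1.2 z 112.8 | F along -5.0 lat -1.1 z -2.7 | T [-1.07 -0.42 -0.02] op 0.0170 t 43.6
-3.7 x 188.3 y 1.2 z 112.9 | F along -3.7 lat -0.6 z -2.0 | T [-0.82 -0.42  0.06] op 0.0169 t 44.0
0.6 x 187.8 y 1.2 z 112.9 | F along 0.7 lat -1.3 z -3.4 | T [ 0.26 -0.35 -0.03] op 0.0170 t 44.4
```

At 187.8 the net force is about zero, where the buffer alone would push back with about 3.5 N. The catch is holding it, so I'll release.

```bash
python3 - <<'E'
from h import *
command_gripper(.03);dwell(.3);print(st())
command_gripper(.05);p=current_eef_pos();p[2]+=.10
line_to(p,velocity=.08);
p=p-.16*D;p[2]=.3;line_to(p,velocity=.2);dwell(.2);print(st())
for n in("side","top"):cv2.imwrite(f"raw_{n}4.png",snapshot(n)[:,:,::-1])
a=cv2.imread("raw_top4.png")[160:210,130:210];b=cv2.imread("raw_side4.png")[115:195,185:275]
cv2.imwrite("pics/fin.png",np.vstack([cv2.resize(a,(480,300),interpolation=cv2.INTER_CUBIC),cv2.resize(b,(480,300),interpolation=cv2.INTER_CUBIC)]))
E
```

```text
x 187.2 y 1.2 z 112.9 | F along 0.5 lat -0.7 z 0.2 | T [ 0.03  0.03 -0.03] op 0.0298 t 45.1
x 28.3 y 1.4 z 299.5 | F along -0.3 lat -0.0 z 0.6 | T [-0.02  0.    0.04] op 0.0501 t 48.1
```

View pics/fin.png

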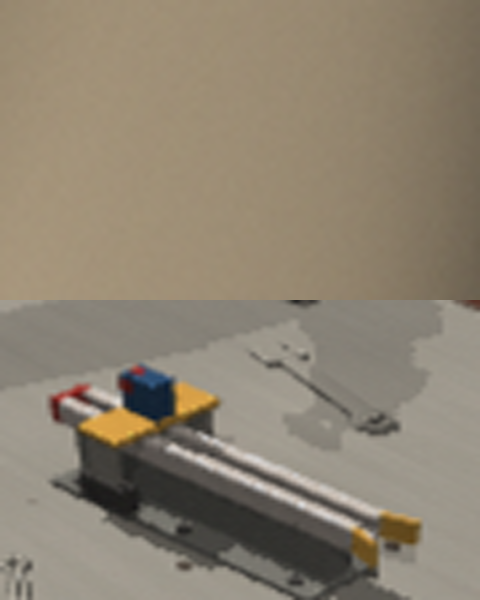

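The side view shows the hanger standing upright and straddling the rail near the red cap. The arm blocks the top view. I'll compare the visible yellow corner between held and released, to check that it didn't spring back.

```bash
python3 - <<'E'
from h import *
a,b=[cv2.cvtColor(cv2.imread(f"raw_side{i}.png"),cv2.COLOR_BGR2GRAY).astype(np.float32) for i in(3,4)]
# near block (dark) and arm near corner: template around arm +y end, matched subpixel at 8x
up=lambda x:cv2.resize(x,None,fx=8,fy=8,interpolation=cv2.INTER_CUBIC)
for (x0,y0,x1,y1) in((194,142,212,160),(196,148,214,172)):
    T=up(a[y0:y1,x0:x1]);S=up(b[y0-6:y1+6,x0-6:x1+6]);r=cv2.matchTemplate(S,T,cv2.TM_CCOEFF_NORMED);_,v,_,l=cv2.minMaxLoc(r);print("shift px",(l[0]-48)/8,(l[1]-48)/8,"score",round(v,3))
p0=M+.18*D+[0,0,.1];print("px per mm along rail",(proj("side",p0+.001*D)-proj("side",p0)).round(3))
f=lambda u,v:[185+(u+.5)/5.333-.5,115+(v+.5)/3.75-.5]
for uv,z in(((80,130),.1065),((116,142),.1065),((220,101),.1065)):
    q=ray("side",f(*uv),z)[0]-M;print((q@D*1e3).round(1),(q@LY*1e3).round(1))
E
```

```text
shift px 0.25 0.125 score 0.926
shift px 0.0 0.125 score 0.982
px per mm along rail [-0.203 -0.125]
198.4 50.1
169.7 46.2
167.3 -39.8
```

```bash
python3 -c "
from station import *
dwell(.3);print(hand_in())"
```

```text
the job is handed in; nothing more can be done
None
```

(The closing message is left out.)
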